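# Shift the bench gearbox through its hidden H gate

## Robot

A 6-joint arm with a two-finger parallel gripper is mounted at the origin on a cart in front of the work surface, level with it; the furniture and walls round the work are solid. World frame = base frame: x ahead of the robot, y to its left, z up, the work surface at z = 0. Lengths are in m, angles in rad, forces in N, time in s.
With the tool pointing down it reaches from about 0.3 to 0.775 m from the base axis. Payload 14.6 kg.
Tool frame: the origin (TCP) lies at the centre of the arm's flange, where the gripper is bolted on; the fingertips stand 199 mm ahead of it and the grasp point (between the pads) lies 180 mm ahead of it; z points along the fingers, y is the line along which they close (so a half turn about z gives the same grasp; the last joint's range is limited). The gripper opens to 94 mm and grips with 3 to 60 N. Pads are 16 mm wide; open, the fingers measure 119 mm over their backs; the gripper's body (75 mm by 177 mm) begins 78 mm behind the grasp point.
Start: joints at [1.281, 0.3, 1.521, -0, 1.321, -0.067], TCP at [0.122, 0.536, 0.405] pointing down, gripper open.
Joint ranges: [-3.03, 3.03], [-0.79, 2.21], [0.23, 2.52], [-1.04, 4.18], [0, 3.07], [-2.55, 2.55]. Speed limits (rad/s): [2.22, 2.22, 2.57, 3.14, 3.14, 3.14].

## Interface

Orientations are given as [roll, pitch, yaw] about the fixed x, y, z axes, in that order (R = Rz(yaw) Ry(pitch) Rx(roll)).
In Python, from station import ctrl gives the robot as it stands. The module is installed in compiled form; this text tells all that it offers.
- The arm moves only by the tool servo_tool, never from a script. Its argument "motion" is a list of rows, each a list of 5 numbers: the closure, from 0 (fully open) to 1 (shut), then the shift along the world's x, y, z in cm, then the turn about the world's z in degrees. A call has 1 to 20 rows; each row is the pose to reach, as a shift and turn from the pose commanded when the call began; what a row does not reach only later rows make up. A row lasts 1/8 s, in which the tool goes at most 62.5 mm and 10.7 degrees, less where a joint would pass 70% of its speed; a pose out of reach is approached as far as the arm can. A call with a gripper value outside its range is refused whole. The fingers move at their own pace and stop on an object; "squeeze" is the grip in N (left out, the last holds). Time passes only in rows, so rows that repeat a pose let the fingers close. It gives the time, the measured TCP pose, the force, the opening and the grip force at its end, in the units of the state.
- ctrl.get_obs(): the state, without advancing time (a new reading comes with each control period).
- ctrl.camera(name): name is "side" or "top"; returns a dict with "image" (420x560x3 uint8, red, green, blue), "fx", "fy", "cx", "cy" (pixels), "camera_from_world" (4x4, takes a point from world to camera coordinates). Camera axes: x right, y up, looking along -z (the intrinsics and any distortion apply to the point x, -y, -z); pixel columns grow to the right and rows downward; lengths in m; the calibration is good to about 2 mm. A picture is of the moment at which its call begins. There is no depth.
- ctrl.hand_in(): hands the job in; it is judged then, once.
The state is a dict: "time_s": time; "qpos": joint angles; "joint_vel": joint speeds; "tau": joint torques, N m; "ee_pos": TCP position; "eef_rot": TCP orientation; "force": force on the tool from outside, world axes, zero at the start; "moment": the same for the moment, N m; "grip_width": finger opening in m; "grip_force": force on a finger pad.
Only numpy, scipy, OpenCV 4.12 (cv2) and the standard library are available. Lean on these libraries where they do the work, as an engineer would, in place of code of your own. Each camera call takes 0.05 s, during which the arm holds its last target. There are 200 camera calls.

## Task

Shift the green gearbox out of low range into high range: bring its lever from the near-left slot forward to neutral, across to the right, then fully forward to the end of the far-right slot (the green dot on its pattern plate), and let go. The gate is under the dust dome and you cannot see where neutral lies, so feel for the opening; the web between the slots does not give way. Leave everything else on the table where it is.

Things in the scene. Friction and masses are not known exactly. Their poses are not given: they have to be found in the camera images.
- gearbox: Green cast gearbox bolted to the table: grey base plate 250x170 mm, housing 170x130 mm and 68 mm high, round neck of 90 mm diameter up to 109 mm. Origin: centre of its underside, straight below the lever's middle position. Its x axis is FORWARD for the lever (away from the robot at yaw 0), y is LEFT, z up.
- pattern (a point): Middle of the small slanted black plate (46x62 mm) on the gearbox's near side that shows the H pattern in white: yellow dot (near left) = low range, where the lever starts; green dot (far right) = high range, the goal.
- pivot (a point): The fixed point about which the lever tilts both ways, inside the gearbox, 20 mm above the table over the gearbox's origin; axes as the gearbox. With f and a the values of shift_fore_aft and shift_across, the knob's centre is at pivot + 170 mm * (cos a sin f, -sin a, cos a cos f) in these axes.
- knob (a point): Centre of the black ball knob (34 mm diameter, red spot on top) on the lever, 170 mm from the pivot, about 184 to 190 mm above the table. Grip it across from above, or push it from any side. The 8 mm steel shank below it enters a black dust dome that tilts with the lever; the dome's collar ends 50 mm below the knob's centre.
- gate (a point): Middle of the H gate's range, hidden in the neck under the dome, 103 mm above the table on the gearbox's z axis. The neutral opening through its web is centred at an unknown forward tilt of -0.10 to +0.10 rad (17 mm either way at the knob), new each time; the lever passes over about +-4 mm of fore/aft knob travel, its corners are rounded. Nothing shows it: feel for it.
- shift_fore_aft (a joint): Forward tilt of the lever in rad: 0 upright, + forward (gearbox +x), end stops at -0.28 and +0.28. Starts at -0.28 to -0.19. Stays where it is left; moving it takes 1 to 2 N at the knob.
- shift_across (a joint): Sideways tilt in rad, + to the RIGHT (gearbox -y); left slot -0.13, right slot +0.13 (stops, 44 mm apart at the knob). A spring draws it left (about 2 N at the knob in the right slot), so in neutral it goes back if released; in the right slot the web holds it at about 0.11. Off neutral it has only about 3 mm of play. Probe with 4 to 8 N: blocked it stops within a few mm, free it goes over with 1 to 3 N.
- setup_block: the drilled steel setup block (50x50x25 mm), a bystander standing on the table; origin at the centre of its underside
- loupe: the black eye loupe, a bystander standing on the table; origin at the centre of its underside
- ring_gauge_1: the steel ring gauge, a bystander standing on the table; origin at the centre of its underside
- hex_key_1: the hex key, a bystander standing on the table; origin at the centre of its underside
- driver_big: the screwdriver with the black and red handle, a bystander standing on the table; origin at the centre of its underside
- brass_hammer: the brass hammer, a bystander standing on the table; origin at the centre of its underside
- raw_body_1: a grey steel lock body, a bystander standing on the table; origin at the centre of its underside
- raw_body_2: a grey steel lock body, a bystander standing on the table; origin at the centre of its underside

How it is judged:
On the way:
1. the lever is across to the right while still in neutral (right tilt over 0.08 rad, forward tilt under 0.2 rad) (value of joint shift_across above 0.08 rad and value of joint shift_fore_aft below 0.2 rad), for 0.1 s.
At the end, for the whole second after the job is handed in: The lever stands in the right slot (right tilt over 0.08 rad) fully forward (forward tilt over 0.25 rad, the stop being 0.28), released and at rest; bystanders stand where they were, within 20 mm (value of joint shift_fore_aft above 0.25 rad and value of joint shift_across above 0.08 rad and velocity of joint shift_fore_aft between -0.05 and 0.05 rad/s); the robot touches nothing.
It fails at once if one of the bystanders is moved by more than 20 mm (distance of any of setup_block, loupe, ring_gauge_1, hex_key_1, driver_big, brass_hammer, raw_body_1, raw_body_2 from where it was at the start of the episode above 0.02 m).
It also fails if it takes over 48 s, if anything falls off the work surface, if the arm or the gripper's body presses on something with over 40 N, if the wrist force passes 120 N, or if a joint passes its speed limit or range.

## Working session

There is one attempt and no reset: what is moved stays moved. The work goes in short steps, Python scripts to look and compute and a tool call to move; the robot and the scene stay as the last step left them, time stands still between calls to the robot, and variables do not carry over. Pictures are saved under pics/ and viewed, at most 10 in all, crops included, and the job is handed in when it is done.

Besides the shell and the picture viewer there is one more tool, called after "Emit:" by a JSON object that holds its "fn" and its "kwargs". servo_tool: Moves the arm, as the interface text tells. Its arguments: {"type":"object","properties":{"motion":{"type":"array","items":{"type":"array","items":{"type":"number"}}},"squeeze":{"type":"number"}},"required":["motion"]}

```bash
mkdir -p pics; python3 - <<'E'
from station import ctrl
import cv2,pickle
d={}
for n in("side","top"):
    c=ctrl.camera(n);d[n]=c;cv2.imwrite(f"pics/{n}0.png",c["image"][:,:,::-1])
    print(n,{k:v for k,v in c.items() if k!="image"})
pickle.dump(d,open("c0.pkl","wb"))
print(ctrl.get_obs())
E
```

```text
side {'fx': 504.52938405725854, 'fy': 504.52938405725854, 'cx': 285.62720953036865, 'cy': 202.64777478072165, 'camera_from_world': array([[ 0.98659918, -0.16307438,  0.00536651, -0.56996976],
       [ 0.08118092,  0.51914334,  0.85082304, -0.13374361],
       [-0.14153343, -0.83898566,  0.52542492, -1.53204798],
       [ 0.        ,  0.        ,  0.        ,  1.        ]])}
top {'fx': 434.58758543803293, 'fy': 434.58758543803293, 'cx': 276.63371432642884, 'cy': 205.31487981720207, 'camera_from_world': array([[-0.01567018, -0.99971518, -0.01800013, -0.0215739 ],
       [ 0.98853894, -0.01819337,  0.14986583, -0.60364461],
       [-0.15015063, -0.01544541,  0.98854248, -1.28032713],
       [ 0.        ,  0.        ,  0.        ,  1.        ]])}
{'time_s': 0.1, 'qpos': array([ 1.28136081e+00,  3.00413190e-01,  1.52151713e+00, -2.36520589e-05,
        1.32067864e+00, -6.66101757e-02]), 'joint_vel': array([-0.00132806, -0.00052852, -0.0009459 ,  0.00095092,  0.00099895,
        0.00053662]), 'tau': array([ 1.66350219e-03, -5.32652414e+01, -3.53278327e+01,  7.09709153e-02,
        2.36094289e-02, -3.73308740e-05]), 'ee_pos': array([0.1215443 , 0.53637351, 0.40414504]), 'eef_rot': array([-3.14057708e+00, -4.47869852e-05,  2.91877315e+00]), 'force': array([-0.02428861, -0.07424373, -0.16936002]), 'moment': array([-0.00956312,  0.03730846,  0.02668534]), 'grip_force': 0.0, 'grip_width': 0.09405327019014352}
```

View pics/side0.png

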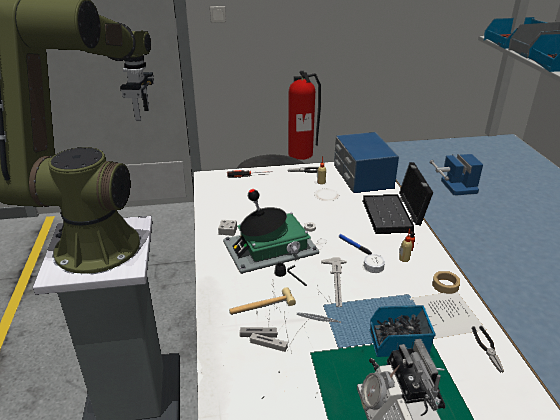

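View pics/top0.png

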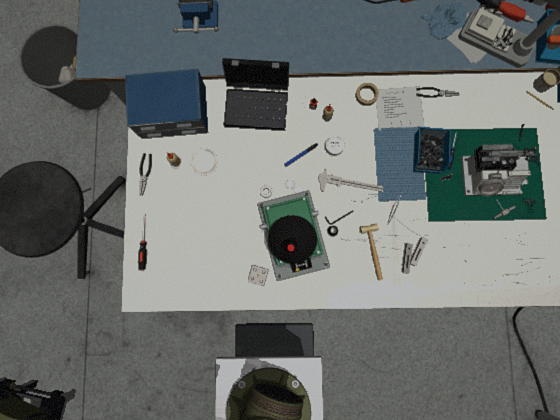

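The side view shows the gearbox near (270,235) with the knob's red spot at (253,194). In the top view the gearbox is near (293,235), with the red spot at (291,248) and the pattern plate at about (300,266). The housing is turned about 15°. Next I'll measure it.

```bash
cat > h.py <<'E'
import numpy as np,cv2,pickle
def ray(c,u,v):
    M=c["camera_from_world"];R,t=M[:3,:3],M[:3,3]
    d=R.T@np.array([(u-c["cx"])/c["fx"],-(v-c["cy"])/c["fy"],-1]);return -R.T@t,d
def plane(c,u,v,z):
    o,d=ray(c,u,v);return o+d*(z-o[2])/d[2]
def tri(c1,p1,c2,p2):
    A=np.zeros((3,3));b=np.zeros(3);L=[]
    for c,p in((c1,p1),(c2,p2)):
        o,d=ray(c,*p);d/=np.linalg.norm(d);P=np.eye(3)-np.outer(d,d);A+=P;b+=P@o;L.append((o,P))
    x=np.linalg.solve(A,b);return x,[np.linalg.norm(P@(x-o)) for o,P in L]
def red(c,box):
    x0,x1,y0,y1=box;i=c["image"][y0:y1,x0:x1].astype(int)
    m=(i[...,0]>110)&(i[...,1]<70)&(i[...,2]<70);v,u=np.nonzero(m);return u.mean()+x0,v.mean()+y0,m.sum()
E
python3 - <<'E'
from h import *
d=pickle.load(open("c0.pkl","rb"));s,t=d["side"],d["top"]
a=red(s,(235,275,180,215));b=red(t,(270,315,230,265));print(a,b,tri(s,a[:2],t,b[:2]))
im=t["image"];crop=im[180:290,240:350][:,:,::-1]
cv2.imwrite("pics/topc.png",cv2.resize(crop,None,fx=5,fy=5,interpolation=cv2.INTER_CUBIC))
# green housing top
h=cv2.cvtColor(im,cv2.COLOR_RGB2HSV);m=cv2.inRange(h,(50,60,30),(95,255,255));m[:, :250]=0;m[:,335:]=0;m[:185]=0;m[285:]=0
p=cv2.findNonZero(m);r=cv2.minAreaRect(p);print(r);
for q in cv2.boxPoints(r):print(q,plane(t,*q,.068))
E
```

```text
(np.float64(251.54545454545456), np.float64(190.1818181818182), np.int64(11)) (np.float64(290.42424242424244), np.float64(247.42424242424244), np.int64(33)) (array([ 0.46660149, -0.06910396,  0.19653712]), [np.float64(0.000236762168889257), np.float64(0.0002367621688893559)])
((292.55810546875, 231.71788024902344), (63.51383972167969, 47.60316848754883), 75.0685806274414)
[261.3776  207.16602] [0.59497172 0.01361206 0.068     ]
[307.37344 194.90045] [ 0.62968561 -0.12505857  0.068     ]
[323.73862 256.26974] [ 0.445723   -0.16829114  0.068     ]
[277.74277 268.5353 ] [ 0.41218274 -0.03251858  0.068     ]
```

View pics/topc.png

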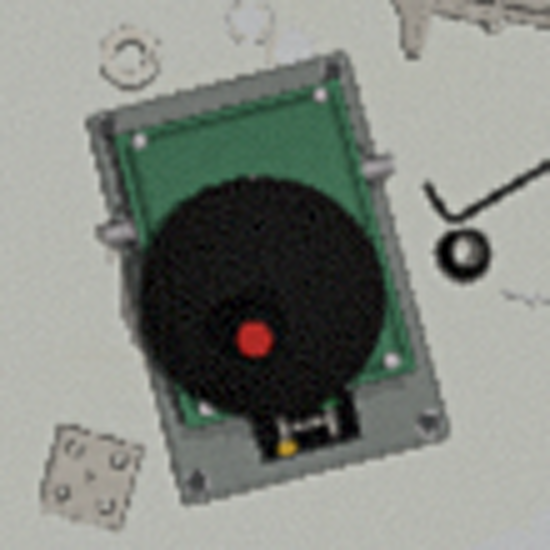

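The crop shows the base plate corners at about (88,118), (345,52), (447,438) and (187,503). The yellow dot is near left at (287,447). The loupe and hex key are on the right, and the block is at near left.

```bash
python3 - <<'E'
from h import *
d=pickle.load(open("c0.pkl","rb"));t=d["top"]
P=[plane(t,240+(u+.5)/5-.5,180+(v+.5)/5-.5,.012) for u,v in((88,118),(345,52),(447,438),(187,503))]
TL,TR,BR,BL=P;c=sum(P)/4;f=(TL+TR-BL-BR)/2;l=(TL+BL-TR-BR)/2
print(c,np.linalg.norm(f),np.linalg.norm(l),np.degrees(np.arctan2(f[1],f[0])),np.degrees(np.arctan2(l[1],l[0]))-90)
yaw=.5*(np.arctan2(f[1],f[0])+np.arctan2(l[1],l[0])-np.pi/2)
F=np.array([np.cos(yaw),np.sin(yaw)]);L=np.array([-F[1],F[0]])
print("F",F,"L",L)
for fa in(-.28,-.235,-.19):
    a=-.13;v=.17*np.array([np.cos(a)*np.sin(fa),-np.sin(a),np.cos(a)*np.cos(fa)])
    print(fa,c[:2]+F*v[0]+L*v[1],.02+v[2])
k=np.array([.4666,-.0691])-c[:2];print("knob rel f,l",k@F,k@L)
# other things near: heights irrelevant
E
```

```text
[ 0.51564748 -0.08004564  0.012     ] 0.24650517447799214 0.16510199535425457 13.383197909801284 13.249640871081311
F [0.97311291 0.23032861] L [-0.23032861  0.97311291]
-0.28 [ 0.46524002 -0.06933001] 0.18200081156397502
-0.235 [ 0.47237754 -0.06764061] 0.1839323875326195
-0.19 [ 0.4795924 -0.0659329] 0.18553205643149984
knob rel f,l -0.04520764133098528 0.021948383951643065
```

Emit:
{"fn": "servo_tool", "kwargs": {"motion": [[0,0,0,6,0],[0,3.5,-6,6,3],[0,34.8,-60.6,6,26],[0,34.8,-60.6,6,26],[0,34.8,-60.6,6,26],[0,34.8,-60.6,6,26],[0,34.8,-60.6,6,26],[0,34.8,-60.6,6,26],[0,34.8,-60.6,6,26],[0,34.8,-60.6,6,26],[0,34.8,-60.6,6,26],[0,34.8,-60.6,6,26],[0,34.8,-60.6,6,26],[0,34.8,-60.6,6,26],[0,34.8,-60.6,6,26],[0,34.8,-60.6,6,26],[0,34.8,-60.6,6,26]], "squeeze": 25}}

```text
time_s: 2.22
ee_pos: [0.4693, -0.0688, 0.4649]
eef_rot: [-3.141, 0.001, -2.909]
force: [-0.5, -0.3, 0.5]
grip_width: 0.0941
grip_force: 0.0
```

Emit:
{"fn": "servo_tool", "kwargs": {"motion": [[0,0,-0.1,-5,0],[0,0,-0.1,-10,0],[0,0,-0.1,-10,0],[0,0,-0.1,-10,0]]}}

```text
time_s: 2.72
ee_pos: [0.4699, -0.0705, 0.3667]
eef_rot: [-3.141, 0.002, -2.91]
force: [-0.2, 0.5, 0.2]
grip_width: 0.0942
grip_force: 0.0
```

```bash
python3 - <<'E'
from h import *
from station import ctrl
A=[ctrl.camera(n)["image"][:,:,::-1] for n in("side","top")]
a=cv2.resize(A[0][140:260,200:330],None,fx=4,fy=4);b=cv2.resize(A[1][190:310,230:300],None,fx=4,fy=4)
cv2.imwrite("pics/g.png",cv2.hconcat([a,b]))
E
```

```text
(no output)
```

View pics/g.png

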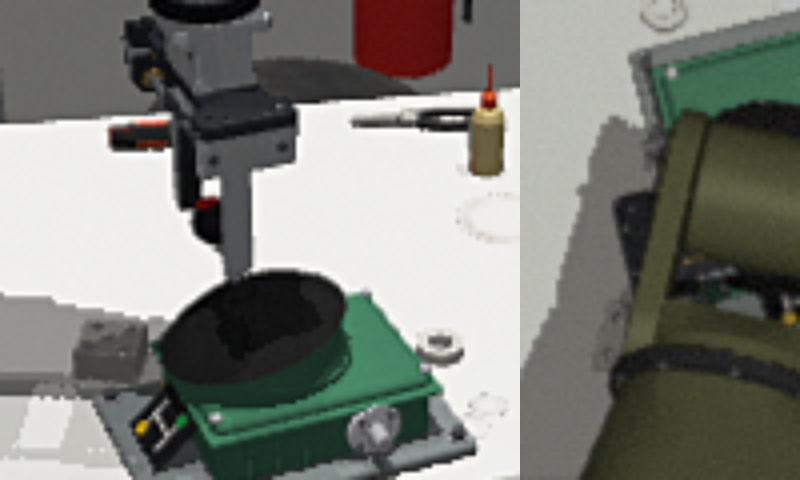

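The knob (red spot at about (207,203) in the left crop) sits midway between the two fingers. Closing.

Emit:
{"fn": "servo_tool", "kwargs": {"motion": [[1,0,0,-0.2,0],[1,0,0,-0.2,0],[1,0,0,-0.2,0],[1,0,0,-0.2,0],[1,0,0,-0.2,0],[1,0,0,-0.2,0]], "squeeze": 20}}

```text
time_s: 3.58
ee_pos: [0.4695, -0.0706, 0.3626]
eef_rot: [3.142, -0.0, -2.911]
force: [0.4, 0.2, 0.2]
grip_width: 0.0373
grip_force: 0.0
```

Emit:
{"fn": "servo_tool", "kwargs": {"motion": [[1,0,0,0,0],[1,0,0,0,0],[1,0,0,0,0]]}}

```text
time_s: 3.95
ee_pos: [0.4695, -0.0706, 0.3626]
eef_rot: [3.142, -0.0, -2.911]
force: [-0.3, -0.9, -0.4]
grip_width: 0.0331
grip_force: 20.0
```

Emit:
{"fn": "servo_tool", "kwargs": {"motion": [[1,0.65,0.15,0.17,0],[1,1.3,0.31,0.3,0],[1,1.95,0.46,0.38,0],[1,1.95,0.46,0.38,0],[1,1.95,0.46,0.38,0]]}}

```text
time_s: 4.58
ee_pos: [0.4891, -0.066, 0.3665]
eef_rot: [-3.142, 0.0, -2.91]
force: [0.3, -0.3, 0.4]
grip_width: 0.0328
grip_force: 20.0
```

Emit:
{"fn": "servo_tool", "kwargs": {"motion": [[1,0.05,-0.19,0,0],[1,0.09,-0.39,0,0],[1,0.09,-0.39,0,0],[1,0.09,-0.39,0,0]]}}

```text
time_s: 5.08
ee_pos: [0.4898, -0.0696, 0.3668]
eef_rot: [3.14, 0.001, -2.911]
force: [-2.1, 7.1, 6.0]
grip_width: 0.0329
grip_force: 20.0
```

Emit:
{"fn": "servo_tool", "kwargs": {"motion": [[1,0.2,0.05,0.03,0],[1,0.39,0.09,0.06,0],[1,0.39,0.09,0.06,0]]}}

```text
time_s: 5.45
ee_pos: [0.4937, -0.0687, 0.3672]
eef_rot: [3.14, -0.0, -2.911]
force: [-4.3, 6.2, 5.3]
grip_width: 0.0329
grip_force: 20.0
```

Emit:
{"fn": "servo_tool", "kwargs": {"motion": [[1,0.15,0.04,0.02,0],[1,0.29,0.07,0.04,0],[1,0.29,0.07,0.04,0]]}}

```text
time_s: 5.82
ee_pos: [0.4965, -0.068, 0.3675]
eef_rot: [3.14, -0.001, -2.91]
force: [-5.4, 6.0, 4.2]
grip_width: 0.0329
grip_force: 20.0
```

Emit:
{"fn": "servo_tool", "kwargs": {"motion": [[1,0.15,0.04,0.02,0],[1,0.29,0.07,0.03,0],[1,0.29,0.07,0.03,0]]}}

```text
time_s: 6.2
ee_pos: [0.4994, -0.0673, 0.3677]
eef_rot: [3.14, -0.001, -2.91]
force: [-4.7, 6.0, 4.5]
grip_width: 0.0332
grip_force: 20.0
```

Emit:
{"fn": "servo_tool", "kwargs": {"motion": [[1,0.15,0.04,0.01,0],[1,0.29,0.07,0.02,0],[1,0.29,0.07,0.02,0]]}}

```text
time_s: 6.58
ee_pos: [0.5023, -0.0666, 0.3678]
eef_rot: [3.14, -0.001, -2.91]
force: [-5.4, 7.1, 4.7]
grip_width: 0.0333
grip_force: 20.0
```

Emit:
{"fn": "servo_tool", "kwargs": {"motion": [[1,0.15,0.04,0.01,0],[1,0.29,0.07,0.02,0],[1,0.29,0.07,0.02,0]]}}

```text
time_s: 6.95
ee_pos: [0.5052, -0.0659, 0.368]
eef_rot: [3.14, -0.001, -2.91]
force: [-4.8, 6.6, 4.3]
grip_width: 0.0331
grip_force: 20.0
```

Emit:
{"fn": "servo_tool", "kwargs": {"motion": [[1,0.15,0.04,0.01,0],[1,0.29,0.07,0.01,0],[1,0.29,0.07,0.01,0]]}}

```text
time_s: 7.32
ee_pos: [0.5082, -0.0653, 0.3681]
eef_rot: [3.141, -0.001, -2.911]
force: [-2.7, 4.8, 3.0]
grip_width: 0.0328
grip_force: 20.0
```

Emit:
{"fn": "servo_tool", "kwargs": {"motion": [[1,0.1,0.02,0,0],[1,0.2,0.05,0,0],[1,0.2,0.05,0,0]]}}

```text
time_s: 7.7
ee_pos: [0.5103, -0.065, 0.3682]
eef_rot: [3.141, -0.0, -2.911]
force: [-1.9, 3.7, 1.9]
grip_width: 0.0329
grip_force: 20.0
```

Emit:
{"fn": "servo_tool", "kwargs": {"motion": [[1,0.1,0.02,0,0],[1,0.2,0.05,0,0],[1,0.2,0.05,0,0]]}}

```text
time_s: 8.07
ee_pos: [0.5124, -0.0646, 0.3683]
eef_rot: [-3.141, 0.0, -2.911]
force: [-1.9, 1.3, 1.5]
grip_width: 0.0329
grip_force: 20.0
```

The side force has dropped, so the opening is here. I'll go 3 mm further in and try crossing.

Emit:
{"fn": "servo_tool", "kwargs": {"motion": [[1,0.29,0.07,0,0],[1,0.36,-0.22,0.03,0],[1,0.43,-0.51,0.05,0],[1,0.43,-0.51,0.05,0]]}}

```text
time_s: 8.57
ee_pos: [0.5169, -0.069, 0.3689]
eef_rot: [3.139, 0.002, -2.91]
force: [1.8, 11.6, 1.5]
grip_width: 0.033
grip_force: 20.0
```

Emit:
{"fn": "servo_tool", "kwargs": {"motion": [[1,0.2,0.05,0,0],[1,0.2,0.05,0,0],[1,0.2,0.05,0,0]]}}

```text
time_s: 8.95
ee_pos: [0.5187, -0.069, 0.3688]
eef_rot: [3.141, 0.001, -2.911]
force: [0.2, 5.7, 1.3]
grip_width: 0.0336
grip_force: 20.0
```

Easing off; 1 mm more forward and then across.

Emit:
{"fn": "servo_tool", "kwargs": {"motion": [[1,0.15,0.04,0,0],[1,0.2,-0.16,0.02,0],[1,0.24,-0.35,0.03,0],[1,0.24,-0.35,0.03,0]]}}

```text
time_s: 9.45
ee_pos: [0.5212, -0.0727, 0.3691]
eef_rot: [3.141, 0.001, -2.911]
force: [1.9, 4.8, 1.3]
grip_width: 0.0329
grip_force: 20.0
```

Emit:
{"fn": "servo_tool", "kwargs": {"motion": [[1,0.19,0.05,0,0],[1,0.26,-0.24,0,0],[1,0.33,-0.53,0,0],[1,0.33,-0.53,0,0]]}}

```text
time_s: 9.95
ee_pos: [0.5244, -0.0782, 0.3691]
eef_rot: [-3.141, 0.0, -2.911]
force: [-1.9, 2.5, 1.9]
grip_width: 0.0329
grip_force: 20.0
```

Free now; going on to the right.

Emit:
{"fn": "servo_tool", "kwargs": {"motion": [[1,0.14,-0.58,0,0],[1,0.28,-1.17,-0.05,0],[1,0.44,-1.85,-0.1,0],[1,0.44,-1.85,-0.1,0],[1,0.44,-1.85,-0.1,0]]}}

```text
time_s: 10.58
ee_pos: [0.5287, -0.0965, 0.368]
eef_rot: [-3.141, 0.0, -2.911]
force: [-0.9, 1.4, 2.9]
grip_width: 0.0331
grip_force: 20.0
```

Emit:
{"fn": "servo_tool", "kwargs": {"motion": [[1,0.02,-0.1,0,0],[1,0.02,-0.1,0,0],[1,0.7,0.06,-0.05,0],[1,1.4,0.23,-0.15,0],[1,2.1,0.39,-0.27,0],[1,2.8,0.56,-0.43,0],[1,3.5,0.72,-0.58,0],[1,3.5,0.72,-0.58,0]]}}

```text
time_s: 11.58
ee_pos: [0.5644, -0.0893, 0.3622]
eef_rot: [-3.141, 0.001, -2.91]
force: [3.8, -4.5, 2.2]
grip_width: 0.0326
grip_force: 20.0
```

Emit:
{"fn": "servo_tool", "kwargs": {"motion": [[1,0.2,-0.05,-0.02,0],[1,0.4,0.0,-0.07,0],[1,0.4,0.0,-0.07,0],[1,0.4,0.0,-0.07,0]]}}

```text
time_s: 12.08
ee_pos: [0.5677, -0.0891, 0.3614]
eef_rot: [3.141, -0.0, -2.911]
force: [-0.3, -0.5, -0.4]
grip_width: 0.0331
grip_force: 20.0
```

Emit:
{"fn": "servo_tool", "kwargs": {"motion": [[1,0.2,0.05,-0.05,0],[1,0.39,0.09,-0.1,0],[1,0.39,0.09,-0.1,0],[1,0.39,0.09,-0.1,0]]}}

```text
time_s: 12.58
ee_pos: [0.5716, -0.0883, 0.3603]
eef_rot: [3.141, -0.0, -2.911]
force: [-2.7, -0.2, -1.6]
grip_width: 0.0327
grip_force: 20.0
```

Emit:
{"fn": "servo_tool", "kwargs": {"motion": [[1,0.2,0.05,-0.05,0],[1,0.39,0.09,-0.1,0],[1,0.39,0.09,-0.1,0],[1,0.39,0.09,-0.1,0]]}}

```text
time_s: 13.08
ee_pos: [0.5754, -0.0874, 0.3593]
eef_rot: [3.141, -0.001, -2.911]
force: [-5.5, -0.9, -0.5]
grip_width: 0.0331
grip_force: 20.0
```

```bash
python3 - <<'E'
from h import *
from station import ctrl
A=[ctrl.camera(n)["image"][:,:,::-1] for n in("side","top")]
a=cv2.resize(A[0][140:260,200:330],None,fx=4,fy=4);b=cv2.resize(A[1][170:290,250:320],None,fx=4,fy=4)
cv2.imwrite("pics/g2.png",cv2.hconcat([a,b]))
E
```

```text
(no output)
```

View pics/g2.png

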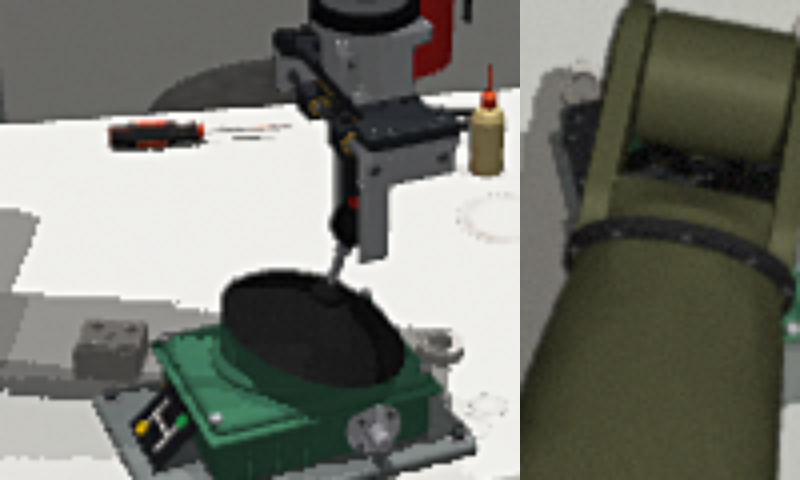

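The lever leans forward and right in the grip, pressing about 5 N at the stop. Releasing and rising.

Emit:
{"fn": "servo_tool", "kwargs": {"motion": [[0,0,0,0,0],[0,0,0,0,0],[0,0,0,0,0],[0,0,0,0,0],[0,0,0,0,0],[0,0,0,5,0],[0,0,0,10,0],[0,-6,0,10,0],[0,-12,0,10,0],[0,-18,0,10,0],[0,-20,0,10,0],[0,-20,0,10,0]]}}

```text
time_s: 14.68
ee_pos: [0.3747, -0.0874, 0.4602]
eef_rot: [-3.141, 0.002, -2.911]
force: [1.0, 0.4, -0.7]
grip_width: 0.0944
grip_force: 0.0
```

```bash
python3 - <<'E'
from h import *
from station import ctrl
s,t=[ctrl.camera(n) for n in("side","top")]
cv2.imwrite("pics/g3.png",cv2.hconcat([cv2.resize(q["image"][y:y+120,x:x+90,::-1],None,fx=4,fy=4) for q,y,x in((s,150,225),(t,170,250))]))
try:
    a=red(s,(255,300,170,215));b=red(t,(270,330,190,250));x,e=tri(s,a[:2],t,b[:2])
    k=x-[.5156,-.08,.02];F=np.array([.973,.230]);L=np.array([-.23,.973]);print(a,b,x,e,"f",np.arctan2(k[:2]@F,k[2]),"a",-np.arcsin(k[:2]@L/np.linalg.norm(k)))
except Exception as e: print(e)
E
```

```text
(np.float64(288.84615384615387), np.float64(190.84615384615384), np.int64(13)) (np.float64(296.3333333333333), np.float64(208.2), np.int64(30)) [ 0.57154194 -0.08718197  0.19536792] [np.float64(9.64327502440221e-06), np.float64(9.643275024359676e-06)] f 0.2923421319878281 a 0.10799013318800432
```

View pics/g3.png

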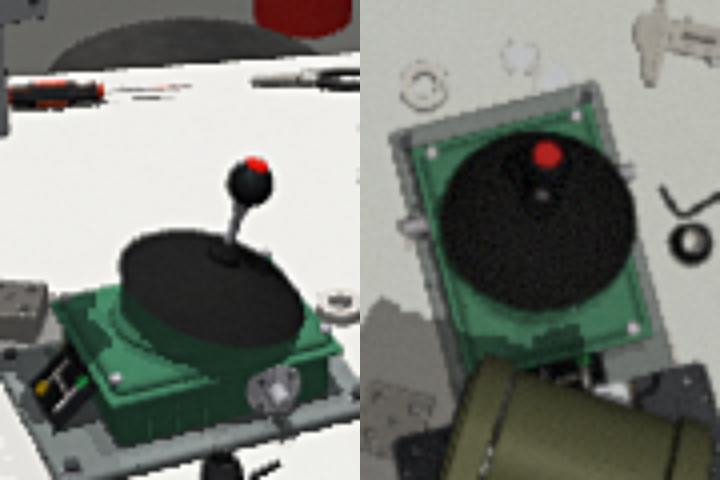

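The lever is free, with its red spot at (546,155) in the right crop. It measures forward tilt ≈0.29 rad (the end stop) and right tilt ≈0.108 rad. The bystanders in view have not moved.

```bash
python3 -c "
from station import ctrl
print(ctrl.hand_in())"
```

```text
the job is handed in; nothing more can be done
None
```

The gearbox is in high range: the lever stands at the end of the far-right slot (about 0.29 rad forward and 0.11 rad right in the last images), let go and with the arm clear, and I handed the job in at about 15 s; the interface gave no verdict.

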